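Put the stacking desk organiser together

TASK

Build up the wooden desk organiser on its base: the tray with four compartments at the bottom, the one with two compartments on it, the undivided tray on top, each nested squarely in the one below. Put the eraser into the undivided tray and close the stack with the lid, properly seated. Leave the stapler and the earbud case where they are.

Things in the scene. Friction and masses are not known exactly. Their poses are not given: they have to be found in the camera images.
- base: Fixed base: dark plate 132 (x) x 94 (y) x 8 mm, on it a light wooden frame 104 x 66 mm outside, 96 x 58 inside, rim 14 mm above the origin. Origin: centre of the underside, z up. A foot ring under each tray and the lid (90 x 52 mm, 5 mm high, rounded) drops with 3 mm play into this frame or into a tray's mouth. A tray seated here has its origin 9 mm above the base's.
- tray_four: Light wooden tray 104 (x) x 66 (y) mm, 40 high, split into four compartments by a cross of thin dividers 8 mm below the rim. Walls 4 mm, inside 96 x 58, inner floor 10 mm above the origin. Origin: centre of the foot ring's underside, z up; the walls start 5 mm above it. Grasp by the outer sides across y. A tray nested on a tray sits 35 mm above it. Half a turn makes no difference. Under 0.2 kg.
- tray_two: Light wooden tray, same body, size, foot ring and origin as tray_four (104 x 66 x 40 mm), but split into two compartments by a single thin divider across its middle (parallel to y, top 8 mm below the rim). Under 0.2 kg.
- tray_open: Light wooden tray, same body, size, foot ring and origin as tray_four (104 x 66 x 40 mm), but without divider: one open compartment, inside 96 (x) x 58 (y) mm, inner floor 10 mm above the origin. Under 0.2 kg.
- lid: Light wooden lid 104 (x) x 66 (y) x 6 mm, plate from 5 to 11 mm above the origin, foot ring below as on the trays. In the middle of the top a handle block 44 (x) x 14 (y) mm, 25 tall (top 36 mm above the origin): pinch it across y. On a tray its origin sits 35 mm above the tray's. Origin: centre of the foot ring's underside, z up. Under 0.15 kg.
- eraser: White eraser, 20 mm (x) by 43 mm (y) by 12 mm high, lying flat. Origin: centre of its underside. Grasp across x. 0.02 kg.
- stapler: Teal desk stapler, 132 mm long (y) by 37 mm wide (x), 48 mm high, loose bystander: leave it where it stands. Origin: centre of its underside.
- earbud_case: Small white earbud case with rounded corners, 50 mm (x) by 58 mm (y), 24 mm high, loose bystander: leave it where it stands. Origin: centre of its underside.
There are look-alikes about, which are no part of the job. Leave any pink look-alike of the tray_four alone.

How it is judged:
At the end, for the whole second after the job is handed in: From the base up: four-compartment, two-compartment, open tray, lid, each nested in the one below (centres within 10 mm, nested height within 3 mm, parallel within 0.15 rad, either way round); lid level within 0.06 rad; eraser inside the open tray; all released and at rest (horizontal distance between tray_four and base below 0.01 m and z of tray_four in the frame of base between 0.006 and 0.012 m and angle between the x axis of tray_four and the x axis of base, either way round below 0.15 rad and linear speed of each of tray_four, tray_two, tray_open, lid, eraser below 0.02 m/s and horizontal distance between tray_two and tray_four below 0.01 m and z of tray_two in the frame of tray_four between 0.032 and 0.038 m and angle between the x axis of tray_two and the x axis of tray_four, either way round below 0.15 rad and horizontal distance between tray_open and tray_two below 0.01 m and z of tray_open in the frame of tray_two between 0.032 and 0.038 m and angle between the x axis of tray_open and the x axis of tray_two, either way round below 0.15 rad and horizontal distance between lid and tray_open below 0.01 m and z of lid in the frame of tray_open between 0.032 and 0.038 m and angle between the x axis of lid and the x axis of tray_open, either way round below 0.15 rad and angle between lid's own z axis and vertical below 0.06 rad and x of eraser in the frame of tray_open between -0.046 and 0.046 m and y of eraser in the frame of tray_open between -0.029 and 0.029 m and z of eraser in the frame of tray_open between 0.004 and 0.034 m); the robot touches nothing.
It fails at once if the stapler is shifted by more than 30 mm (distance of stapler from where it was at the start of the episode above 0.03 m).
It fails at once if the earbud case is shifted by more than 30 mm (distance of earbud_case from where it was at the start of the episode above 0.03 m).
It also fails if it takes over 144 s, if anything falls off the work surface, if the arm or the gripper's body presses on something with over 40 N, if the wrist force passes 120 N, or if a joint passes its speed limit or range.

ROBOT

A 7-joint arm with a two-finger parallel gripper is mounted at the origin on a cart in front of the work surface, level with it; the furniture and walls round the work are solid. World frame = base frame: x ahead of the robot, y to its left, z up, the work surface at z = 0. Lengths are in m, angles in rad, forces in N, time in s.
With the tool pointing down it reaches from about 0.4 to 0.875 m from the base axis. Payload 19.3 kg.
Tool frame: the origin (TCP) lies where the fingers leave the gripper's body, on its centre line; the fingertips stand bot.tip_reach ahead of it and the grasp point (between the pads) lies 54 mm ahead of it (bot.tip_reach is the distance from the TCP to the fingertips, in m); z points along the fingers, y is the line along which they close (so a half turn about z gives the same grasp; the last joint's range is limited). The gripper opens to 85 mm and grips with 20 to 120 N. Pads are 22 mm wide; open, the fingers measure 114 mm over their backs; the gripper's body (76 mm by 85 mm) begins 54 mm behind the grasp point. The pads swing forward as they close: fully open they stand 13 mm farther back than shut.
Start: joints at [-1.317, 0.521, -0.036, 1.599, 0.021, 1.021, -0.113], TCP at [0.199, 0.593, 0.304] pointing down, gripper open.
Joint ranges: [-2.91, 2.91], [-0.3, 2.13], [-1.5, 1.42], [0.17, 2.43], [-1.26, 4.41], [0.16, 1.93], [-2.52, 2.52]. Speed limits (rad/s): [1.89, 1.89, 2.39, 2.39, 3.01, 3.01, 3.01].

INTERFACE

Orientations are given as [roll, pitch, yaw] about the fixed x, y, z axes, in that order (R = Rz(yaw) Ry(pitch) Rx(roll)).
In Python, from workcell import bot gives the robot as it stands. The module is installed in compiled form; this text tells all that it offers.
- The arm moves only by the shell command python3 -m jog 'ROWS' [FORCE]. ROWS is JSON, a list that holds one entry, the list of rows, each a list of 7 numbers: the shift along the tool's x, y, z in mm, then the turn, a rotation vector about the tool's x, y, z in rad, then the opening, from 0 (shut) to 1 (fully open). In form: [[[tx, ty, tz, wx, wy, wz, fingers], ...]]. A call has 1 to 5 rows; each row shifts and turns the commanded pose from where the row before left it, along the tool's axes as they then stand; what a row does not reach is not made up. A row lasts 1/10 s, in which the tool goes at most 50 mm and 8.59 degrees, less where a joint would pass 70% of its speed; a pose out of reach is approached as far as the arm can. A call is refused whole if a number of a shift passes 50 or a number of a turn 0.15, either way. A call with a gripper value outside its range is refused whole. The fingers move at their own pace and stop on an object; FORCE is the grip in N (left out, the last holds). Time passes only in rows, so rows that do not move let the fingers close. It gives the time, the measured TCP pose, the force, the opening and the grip force at its end, in the units of the state.
- bot.observe(): the state, without advancing time (a new reading comes with each control period).
- bot.grab_frame(name): name is "scene" or "top"; returns a dict with "img" (384x512x3 uint8, red, green, blue), "intrinsics" (3x3 intrinsics, pixels), "R" (3x3) and "t" (3): a world point X has camera coordinates R X + t. Camera axes: x right, y down, z forward; pixel columns grow to the right and rows downward; lengths in m; the calibration is good to about 2 mm. A picture is of the moment at which its call begins. There is no depth.
- bot.job_done(): hands the job in; it is judged then, once.
Trained networks look in a picture, given as the dict that the camera call returned (one of the last four; its "shot" number tells which), for a name from the list of things; names that differ only in an ending like _2 or _b are one class to them, and where a whole thing is asked for, a point or a joint stands for the part that bears it (a point fixed in the world has none). Each returns a list of dicts, best first, with "conf" (0 to 1); they miss things now and then, are a little off and sometimes report something else, mostly with a low value. They report only what shows in the picture. A call takes as long as a camera call. They do not tell look-alikes from the thing itself.
- bot.trace(query, picture): "region" (384x512 bool, what is visible of it).
- bot.spot_point(query, picture): "xyz" ([x, y, z] in m, in world coordinates, good to about 4 mm: a listed point, or the origin of a listed thing).
The state is a dict: "clock": time; "qpos": joint angles; "qd": joint speeds; "joint_efforts": joint torques, N m; "position": TCP position; "tool_rot": TCP orientation; "force": force on the tool from outside, world axes, zero at the start; "moment": the same for the moment, N m; "grip_width": finger opening in m; "finger_force": force on a finger pad.
Only numpy, scipy, OpenCV 4.12 (cv2) and the standard library are available. Lean on these libraries where they do the work, as an engineer would, in place of code of your own. Each camera call takes 0.05 s, during which the arm holds its last target. There are 200 camera calls.

## Working session

There is one attempt and no reset: what is moved stays moved. The work goes in short steps, Python scripts to look and compute and a shell command to move; the robot and the scene stay as the last step left them, time stands still between calls to the robot, and variables do not carry over. Pictures are saved under pics/ and viewed, at most 14 in all, crops included, and the job is handed in when it is done.

```bash
mkdir -p pics
cat > h.py <<'E'
from workcell import bot
import numpy as np, cv2
def save(f,n,crop=None,s=1):
    im=cv2.cvtColor(f["img"],cv2.COLOR_RGB2BGR)
    if crop: x0,y0,x1,y1=crop; im=im[y0:y1,x0:x1]
    cv2.imwrite("pics/"+n,cv2.resize(im,None,fx=s,fy=s,interpolation=cv2.INTER_CUBIC))
def proj(f,X):
    c=f["R"]@np.array(X)+f["t"]; p=np.array(f["intrinsics"])@c; return p[:2]/p[2]
def onplane(f,uv,z):
    d=f["R"].T@np.linalg.solve(f["intrinsics"],[uv[0],uv[1],1.]); C=-f["R"].T@f["t"]
    return C+d*(z-C[2])/d[2]
E
python3 - <<'E'
from h import *
a=bot.grab_frame("scene"); b=bot.grab_frame("top")
save(a,"s0.png",s=1.5); save(b,"t0.png",s=1.5)
s=bot.observe(); print(s["clock"],s["position"],s["tool_rot"],bot.tip_reach, s["grip_width"])
for f in (a,b): print("cam",-f["R"].T@f["t"])
for n in "base tray_four tray_two tray_open lid eraser stapler earbud_case".split():
  for k,f in (("s",a),("t",b)):
    for d in bot.spot_point(n,f): print(n,k,np.round(d["xyz"],3),round(d["conf"],2),np.round(proj(f,d["xyz"])))
E
```

```text
0.1 [0.19882439 0.59230899 0.30338568] [-3.14059197e+00  8.64080593e-05  2.81779533e+00] 0.0726 0.08536771336166142
cam [-0.41180574 -0.42449476  0.65356095]
cam [ 0.36057502 -0.00879968  0.89227633]
base s [0.62  0.126 0.001] 0.3 [243. 166.]
base t [0.465 0.244 0.005] 0.97 [150. 205.]
tray_four s [ 0.434 -0.004 -0.002] 0.89 [253. 208.]
tray_four t [ 0.328  0.118 -0.   ] 0.74 [199. 261.]
tray_four t [ 0.434 -0.008  0.002] 0.71 [249. 218.]
tray_two s [0.624 0.27  0.   ] 0.78 [204. 155.]
tray_two t [0.626 0.271 0.003] 0.61 [143. 144.]
tray_two t [ 0.622 -0.302 -0.001] 0.3 [362. 147.]
tray_open s [ 0.619 -0.303 -0.002] 0.72 [381. 205.]
tray_open t [ 0.619 -0.304 -0.001] 0.61 [363. 148.]
lid s [ 0.455 -0.262 -0.002] 0.76 [349. 233.]
lid t [ 0.46  -0.265  0.002] 0.61 [351. 209.]
eraser s [ 0.601  0.034 -0.004] 0.53 [267. 178.]
eraser t [ 0.602  0.03  -0.003] 0.61 [235. 154.]
eraser t [0.621 0.124 0.003] 0.26 [199. 146.]
stapler s [ 0.623  0.127 -0.001] 0.65 [243. 166.]
stapler s [ 0.619 -0.306  0.001] 0.53 [382. 204.]
stapler t [0.619 0.123 0.001] 0.86 [200. 147.]
earbud_case s [ 0.643 -0.122 -0.002] 0.72 [321. 184.]
earbud_case t [ 0.641 -0.123  0.003] 0.72 [294. 139.]
earbud_case t [ 0.624 -0.304 -0.002] 0.48 [363. 147.]
```

View pics/s0.png

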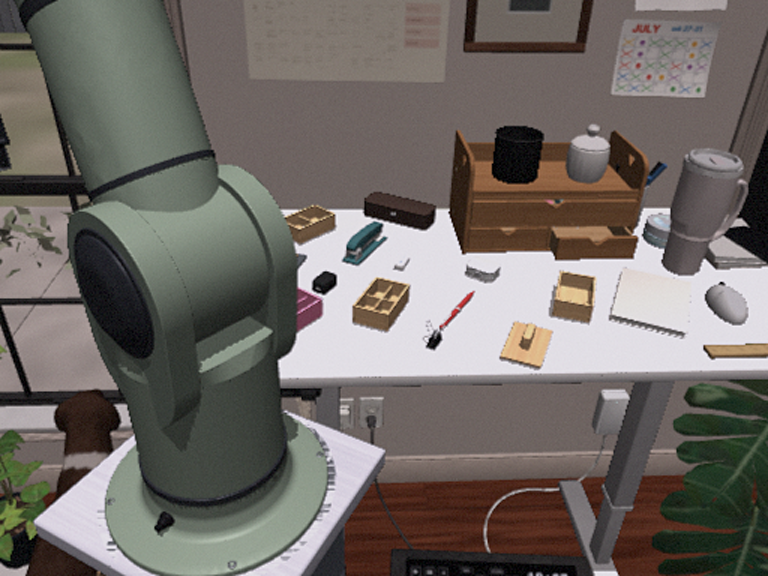

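View pics/t0.png

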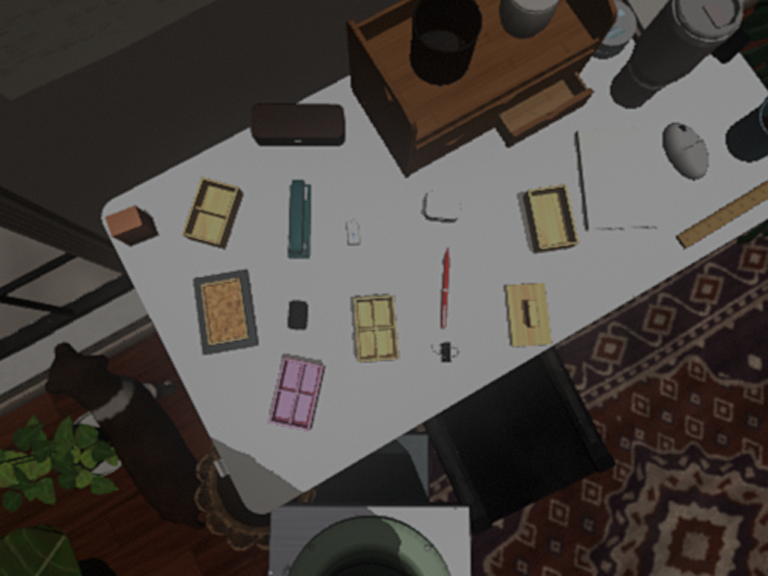

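The top picture (1.5x pixels) shows:
- **tray_four look-alikes:** wooden at (375,328), which is the one I want, and pink at (297,391), to leave alone.
- **Other look-alikes:** tray_two at (213,212) has one divider and tray_open at (551,217) has none. The eraser is at (353,232), against the earbud case at (442,205) and the black box at (298,315).
- **Fixed targets:** lid at (528,315), base at (226,312).

Next I'll check the choice in a close crop and measure the poses.

```bash
cat >> h.py <<'E'
def pose(f,n,c,z,thr=0.06):
    best=None
    for d in bot.trace(n,f):
        m=d["region"].astype(np.uint8)
        cs,_=cv2.findContours(m,cv2.RETR_EXTERNAL,cv2.CHAIN_APPROX_NONE)
        if not cs: continue
        k=max(cs,key=cv2.contourArea)[:,0,:]
        P=np.array([onplane(f,p,z)[:2] for p in k])
        r=cv2.minAreaRect((P*1000).astype(np.float32))
        (cx,cy),(w,h),a=r
        if h>w: w,h,a=h,w,a+90
        a=np.radians((a+90)%180-90)
        if np.hypot(cx/1000-c[0],cy/1000-c[1])<thr: 
            return dict(c=(round(cx/1000,4),round(cy/1000,4)),size=(round(w),round(h)),yaw=round(a,3),conf=round(d["conf"],2))
def goto(x,y,yaw,z=None):
    "rows needed: first turn, then shift in turned tool axes (mm)"
    s=bot.observe(); p=np.array(s["position"]); r=s["tool_rot"]; y0=r[2]
    best=None
    dy=(yaw-y0+np.pi/2)%np.pi-np.pi/2
    Y=y0+dy; d=np.array([x,y])-p[:2]
    tx=d@[np.cos(Y),np.sin(Y)]; ty=d@[np.sin(Y),-np.cos(Y)]
    tz=None if z is None else round((p[2]-z)*1000,1)
    print("t",round(s["clock"],1),"pos",np.round(p,4),"rpy",np.round(r,3),"q7",round(s["qpos"][6],2),"| wz",round(-dy,3),"alt",round(-dy+np.sign(dy)*np.pi,3),"then tx,ty,tz",round(tx*1000,1),round(ty*1000,1),tz,"grip",round(s["grip_width"],4))
E
python3 - <<'E'
from h import *
f=bot.grab_frame("top")
L=dict(base=(.465,.244,.011),tray_four=(.434,-.006,.04),tray_two=(.625,.27,.04),tray_open=(.619,-.303,.04),lid=(.457,-.264,.011),eraser=(.602,.032,.012))
for n,(x,y,z) in L.items(): print(n,pose(f,n,(x,y),z))
save(f,"c1.png",(110,100,400,300),2.7)
goto(.434,-.006,1.57,.3)
E
```

```text
base {'c': (0.4589, 0.2399), 'size': (134, 95), 'yaw': np.float64(0.182), 'conf': 0.55}
tray_four {'c': (0.4295, -0.0113), 'size': (105, 66), 'yaw': np.float64(0.079), 'conf': 0.9}
tray_two {'c': (0.6211, 0.2612), 'size': (109, 76), 'yaw': np.float64(-0.234), 'conf': 0.98}
tray_open {'c': (0.6146, -0.3014), 'size': (110, 80), 'yaw': np.float64(0.155), 'conf': 0.62}
lid {'c': (0.4563, -0.2662), 'size': (104, 65), 'yaw': np.float64(0.066), 'conf': 0.78}
eraser None
t 1.2 pos [0.1989 0.5925 0.3039] rpy [-3.142  0.     2.818] q7 -0.11 | wz 1.248 alt -1.894 then tx,ty,tz -598.3 235.6 3.9 grip 0.0855
```

View pics/c1.png

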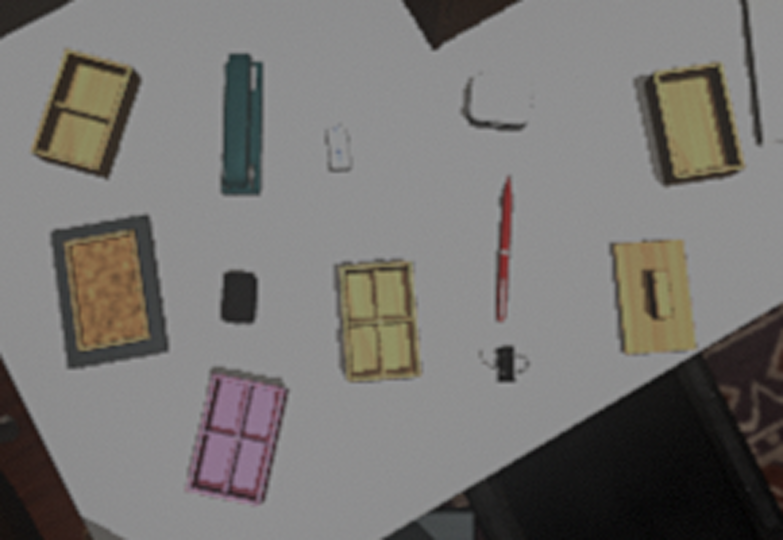

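Crop: the wooden tray_four is at (378,322) and the pink one at (238,437). tray_two (88,113), tray_open (693,123), lid (655,297), base (108,290) and eraser (338,148) are all confirmed. I'll fit box silhouettes to get the poses.

```bash
cat >> h.py <<'E'
from scipy.optimize import minimize
def fit(f,n,c,yaw,box):
    "fit box (lx,ly,z0,z1) silhouette to trace mask -> x,y,yaw,iou"
    lx,ly,z0,z1=box; S=4; best=None
    base=np.array([[a*lx/2,b*ly/2,z] for a in(-1,1) for b in(-1,1) for z in(z0,z1)])
    def hull(q):
        cs,sn=np.cos(q[2]),np.sin(q[2]); B=base.copy()
        B[:,0]=q[0]+cs*base[:,0]-sn*base[:,1]; B[:,1]=q[1]+sn*base[:,0]+cs*base[:,1]
        return cv2.convexHull(np.array([proj(f,p) for p in B]).astype(np.float32))
    for d in bot.trace(n,f):
        m=cv2.resize(d["region"].astype(np.uint8),None,fx=S,fy=S,interpolation=cv2.INTER_NEAREST)
        def cost(q):
            k=np.zeros_like(m); cv2.fillConvexPoly(k,np.round((hull(q)[:,0]+.5)*S-.5).astype(np.int32),1)
            return 1-(k&m).sum()/max(1,(k|m).sum())
        q0=np.array([*c,yaw])
        if cost(q0)>.85: continue
        r=minimize(cost,q0,method="Nelder-Mead",options=dict(initial_simplex=[q0,q0+[.012,0,0],q0+[0,.012,0],q0+[0,0,.12]],maxiter=150))
        if best is None or r.fun<best[1]: best=(r.x,r.fun)
    return None if best is None else (np.round(best[0],4),round(1-best[1],3))
E
python3 - <<'E'
from h import *
f=bot.grab_frame("top")
T=(.104,.066,.003,.04)
for n,c,y,b in [("base",(.459,.24),.17,(.132,.094,0,.008)),("tray_four",(.43,-.01),.08,T),("tray_two",(.622,.264),-.23,T),("tray_open",(.617,-.302),.1,T),("lid",(.456,-.266),.066,(.104,.066,.005,.011)),("eraser",(.602,.032),.1,(.043,.02,0,.012)),("stapler",(.62,.124),0,(.132,.037,0,.048)),("earbud_case",(.641,-.123),0,(.05,.058,0,.024))]:
    print(n,fit(f,n,c,y,b))
goto(.43,.30,.08+np.pi,.3)
E
```

```text
base (array([0.4588, 0.2423, 0.1835]), np.float64(0.97))
tray_four (array([ 0.4295, -0.0114,  0.0838]), np.float64(0.966))
tray_two (array([ 0.6258,  0.2672, -0.2742]), np.float64(0.935))
tray_open (array([ 0.619 , -0.307 ,  0.1693]), np.float64(0.941))
lid (array([ 0.4563, -0.2677,  0.0705]), np.float64(0.961))
eraser None
stapler (array([0.6117, 0.1189, 0.0509]), np.float64(0.791))
earbud_case None
t 1.7 pos [0.1989 0.5925 0.3039] rpy [ 3.142 -0.     2.818] q7 -0.11 | wz -0.404 alt 2.738 then tx,ty,tz -207.0 -310.1 3.9 grip 0.0855
```

```bash
python3 -m jog '[[[0,0,0,0,0,-0.135,1],[0,0,0,0,0,-0.135,1],[0,0,0,0,0,-0.134,1],[-20,-30,0,0,0,0,1],[-20,-30,0,0,0,0,1]]]' 60
python3 -m jog '[[[-20,-30,0,0,0,0,1],[-20,-30,0,0,0,0,1],[-20,-30,0,0,0,0,1],[-20,-30,0,0,0,0,1],[-20,-30,0,0,0,0,1]]]'
python3 -m jog '[[[-20,-30,0,0,0,0,1],[-20,-30,0,0,0,0,1],[-20,-30,0,0,0,0,1],[0,-30,0,0,0,0,1],[0,0,0,0,0,0,1]]]'
python3 - <<'E'
from h import *
goto(.4295,-.0114,.084,.2)
E
```

```text
clock: 2.2
position: [0.2436, 0.5354, 0.3036]
tool_rot: [-3.141, -0.0, -3.06]
force: [1.3, -0.3, -0.9]
grip_width: 0.0853
finger_force: 0.0
clock: 2.7
position: [0.356, 0.3932, 0.304]
tool_rot: [3.141, 0.0, -3.061]
force: [0.7, -0.5, 0.5]
grip_width: 0.0856
finger_force: 0.0
clock: 3.2
position: [0.4257, 0.2758, 0.304]
tool_rot: [-3.14, 0.0, -3.066]
force: [-0.6, 0.0, -0.4]
grip_width: 0.0857
finger_force: 0.0
t 3.2 pos [0.4257 0.2758 0.304 ] rpy [-3.14   0.    -3.066] q7 0.93 | wz -0.009 alt 3.133 then tx,ty,tz 20.3 -286.5 104.0 grip 0.0857
```

```bash
python3 -m jog '[[[4,-40,10,0,0,0,1],[4,-40,20,0,0,0,1],[4,-40,20,0,0,0,1],[4,-40,20,0,0,0,1],[4,-40,20,0,0,-0.009,1]]]'
python3 -m jog '[[[0,-40,14,0,0,0,1],[0,-40,0,0,0,0,1],[0,-6,0,0,0,0,1],[0,0,0,0,0,0,1],[0,0,0,0,0,0,1]]]'
python3 - <<'E'
from h import *
f=bot.grab_frame("scene"); b=bot.grab_frame("top")
goto(.4295,-.0114,.084,.08)
for n in ("tray_four","eraser"):
  for k in (f,b):
    for d in bot.spot_point(n,k): print(n,np.round(d["xyz"],4),d["conf"])
m=bot.trace("eraser",b); print(len(m)); print(fit(b,"eraser",(.602,.032),.1,(.043,.02,0,.012)))
save(f,"s1.png",(150,90,406,282),3)
E
```

```text
clock: 3.7
position: [0.4206, 0.0778, 0.2135]
tool_rot: [3.141, 0.001, -3.051]
force: [1.9, -0.2, -0.1]
grip_width: 0.0855
finger_force: 0.0
clock: 4.2
position: [0.4286, -0.0059, 0.2]
tool_rot: [3.141, 0.0, -3.051]
force: [0.7, -0.2, 0.2]
grip_width: 0.0856
finger_force: 0.0
t 4.3 pos [ 0.4285 -0.0056  0.2   ] rpy [ 3.141  0.    -3.05 ] q7 1.54 | wz 0.007 alt -3.134 then tx,ty,tz -0.5 -5.8 120.0 grip 0.0856
tray_four [ 0.3275  0.1189 -0.0022] 0.86
tray_four [ 4.338e-01 -5.200e-03 -3.000e-04] 0.75
tray_four [ 0.644  -0.1223 -0.0061] 0.64
tray_four [ 4.569e-01 -2.622e-01 -4.000e-04] 0.49
tray_four [3.251e-01 1.181e-01 3.000e-04] 0.75
eraser [ 0.6264  0.2698 -0.0008] 0.65
eraser [0.5978 0.0346 0.0023] 0.45
eraser [ 0.6007  0.0305 -0.0008] 0.43
1
(array([0.6106, 0.0301, 0.1369]), np.float64(0.318))
```

View pics/s1.png

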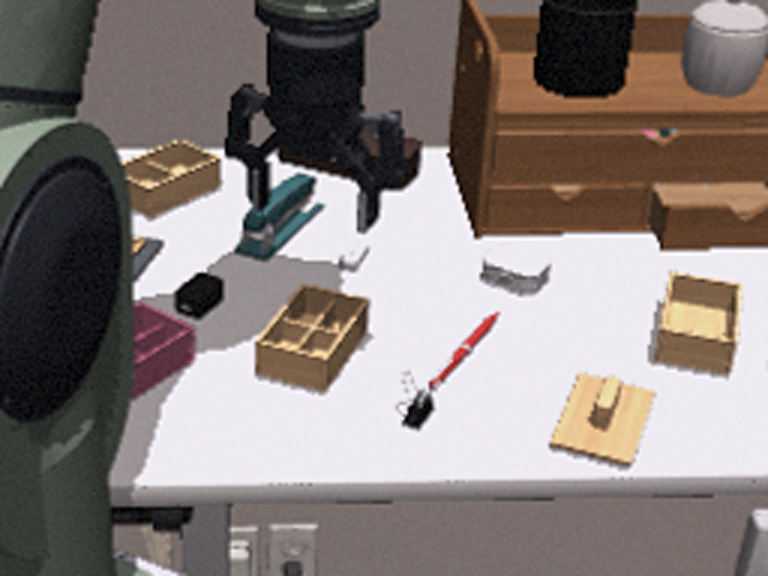

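The scene view shows the gripper above the wooden tray at (312,340). The network's points and my fit differ by about 5 mm, so I'll cross-check with a scene-camera fit.

Run:
```python
from h import *
f=bot.grab_frame("scene")
T=(.104,.066,.005,.04)
for n,c,y,b in [("tray_four",(.43,-.01),.08,T),("tray_two",(.625,.267),-.25,T),("tray_open",(.617,-.305),.15,T),("lid",(.456,-.266),.066,(.104,.066,.005,.011)),("eraser",(.6,.032),.1,(.043,.02,0,.012))]:
    print(n,fit(f,n,c,y,b))
for n in ("tray_open","lid","tray_two"):
    for d in bot.spot_point(n,f): print(n,np.round(d["xyz"],4),d["conf"])
```

```text
tray_four (array([ 0.4336, -0.009 ,  0.105 ]), np.float64(0.952))
tray_two (array([ 0.6297,  0.2658, -0.204 ]), np.float64(0.828))
tray_open (array([ 0.6218, -0.304 ,  0.1438]), np.float64(0.947))
lid (array([ 0.4619, -0.2639,  0.0781]), np.float64(0.956))
eraser (array([0.6015, 0.0324, 0.3021]), np.float64(0.693))
tray_open [ 0.6195 -0.3044  0.0008] 0.73
lid [ 0.4553 -0.2598 -0.003 ] 0.59
tray_two [ 0.6258  0.2712 -0.0015] 0.85
```

```bash
python3 -m jog '[[[-3,-3,25,0,0,0,1],[0,0,30,0,0,0,1],[0,0,30,0,0,0,1],[0,0,25,0,0,0,1],[0,0,17,0,0,0,1]]]'
python3 -m jog '[[[0,0,0,0,0,0,1],[0,0,0,0,0,0,0.6],[0,0,0,0,0,0,0.5],[0,0,0,0,0,0,0.4],[0,0,0,0,0,0,0.3]]]' 40
python3 -m jog '[[[0,0,0,0,0,0,0.3],[0,0,0,0,0,0,0.3],[0,0,0,0,0,0,0.3]]]'
```

```text
clock: 5.55
position: [0.4312, -0.0098, 0.0713]
tool_rot: [3.142, -0.001, -3.052]
force: [0.6, 1.0, 0.5]
grip_width: 0.0854
finger_force: 0.0
clock: 6.05
position: [0.4321, -0.0098, 0.0738]
tool_rot: [-3.142, 0.002, -3.053]
force: [-1.5, -0.6, 12.5]
grip_width: 0.0655
finger_force: 45.8
clock: 6.35
position: [0.4321, -0.0097, 0.0738]
tool_rot: [-3.142, 0.002, -3.053]
force: [-0.3, 0.1, 12.1]
grip_width: 0.0658
finger_force: 45.8
```

```bash
python3 -m jog '[[[0,0,-10,0,0,0,0.3],[0,0,-25,0,0,0,0.3],[0,0,-30,0,0,0,0.3],[0,0,-30,0,0,-0.09,0.3],[0,0,-25,0,0,0,0.3]]]'
python3 - <<'E'
from h import *
f=bot.grab_frame("top"); g=bot.grab_frame("scene")
goto(.462,.243,.18,.2)
print(fit(f,"base",(.462,.243),.18,(.132,.094,0,.008)), fit(f,"tray_four",(.432,-.008),.18,(.104,.066,.120,.165)))
print([np.round(d["xyz"],4) for d in bot.spot_point("base",f)])
print([np.round(d["xyz"],4) for d in bot.spot_point("tray_four",g)])
E
```

```text
clock: 6.85
position: [0.4316, -0.0099, 0.1953]
tool_rot: [-3.141, 0.001, -2.959]
force: [-0.7, 0.8, -0.9]
grip_width: 0.0661
finger_force: 45.3
t 7.0 pos [ 0.4327 -0.0098  0.1963] rpy [-3.141  0.005 -2.963] q7 1.61 | wz -0.001 alt 3.14 then tx,ty,tz -74.1 243.5 -3.7 grip 0.0653
(array([0.4604, 0.2426, 0.1785]), np.float64(0.919)) None
[array([0.4641, 0.2443, 0.0023])]
[array([ 0.3275,  0.1185, -0.0005]), array([ 0.4339, -0.0071,  0.1217])]
```

```bash
python3 -m jog '[[[-10,20,0,0,0,0,0.3],[-10,35,0,0,0,0,0.3],[-10,35,0,0,0,0,0.3],[-10,35,0,0,0,0,0.3],[-10,35,0,0,0,0,0.3]]]'
python3 -m jog '[[[-12,35,0,0,0,0,0.3],[-12,30,0,0,0,0,0.3],[0,18,30,0,0,0,0.3],[0,0,30,0,0,0,0.3],[0,0,0,0,0,0,0.3]]]'
python3 - <<'E'
from h import *
goto(.462,.2435,.18,.083)
f=bot.grab_frame("top"); g=bot.grab_frame("scene")
save(f,"t2.png",(90,140,240,260),5)
for n,k in (("tray_four",g),("tray_four",f)): print([np.round(d["xyz"],4) for d in bot.spot_point(n,k)])
E
```

```text
clock: 7.65
position: [0.4518, 0.1579, 0.1919]
tool_rot: [-3.141, -0.002, -2.962]
force: [0.9, 0.0, -2.0]
grip_width: 0.0654
finger_force: 45.4
clock: 8.15
position: [0.459, 0.242, 0.1291]
tool_rot: [-3.139, -0.007, -2.961]
force: [-0.6, -0.3, -1.6]
grip_width: 0.0651
finger_force: 45.8
t 8.2 pos [0.459  0.242  0.1291] rpy [-3.139 -0.007 -2.961] q7 1.12 | wz 0.0 alt -3.141 then tx,ty,tz -3.2 1.0 46.1 grip 0.0651
[array([0.3259, 0.1174, 0.0011]), array([0.4614, 0.2433, 0.0566])]
[array([0.3301, 0.1182, 0.0007]), array([0.4629, 0.2391, 0.0566])]
```

View pics/t2.png

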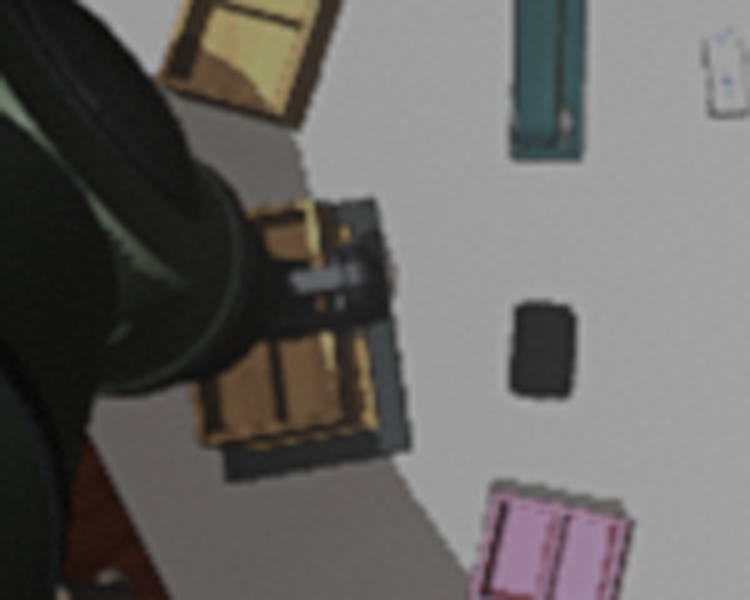

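The tray hangs over the base, offset by parallax in the crop. I'll check the visible corners numerically: tray rim (378,430) and (203,447), base plate (410,452), (225,482) and (375,200).

Run:
```python
from h import *
f=bot.grab_frame("top")
P=lambda u,v,z: onplane(f,(u/5+90-.4,v/5+140-.4),z)[:2]
a,b,c=P(410,452,.008),P(225,482,.008),P(375,200,.008)
print("base centre",np.round((b+c)/2,4),"len",np.linalg.norm(a-c),np.linalg.norm(a-b),"yaw",np.arctan2(*(c-a)[::-1]))
zr=.129-.0738+.04
d,e=P(378,430,zr),P(203,447,zr); v=(d-e)/np.linalg.norm(d-e); u=np.array([-v[1],v[0]])
print("tray",np.linalg.norm(d-e),(d+e)/2+.052*u,"yaw",np.arctan2(u[1],u[0]))
```

```text
base centre [0.4589 0.2429] len 0.12986550030853983 0.09255300852711677 yaw 0.17950024410580256
tray 0.07865618432470758 [0.45601396 0.22584471] yaw 0.10350784782451469
```

```bash
python3 -m jog '[[[-3,1.5,10,0,0,0,0.3],[0,0,15,0,0,0,0.3],[0,0,7,0,0,0,0.3],[0,0,4,0,0,0,0.3],[0,0,0,0,0,0,0.3]]]'
python3 -m jog '[[[0,0,3,0,0,0,0.3],[0,0,3,0,0,0,0.3],[0,0,0,0,0,0,0.3]]]'
```

```text
clock: 8.9
position: [0.4638, 0.2444, 0.0966]
tool_rot: [-3.141, -0.0, -2.963]
force: [0.7, 0.6, -1.3]
grip_width: 0.065
finger_force: 46.0
clock: 9.2
position: [0.4638, 0.2445, 0.0908]
tool_rot: [-3.142, -0.0, -2.962]
force: [0.3, -0.6, -1.3]
grip_width: 0.0658
finger_force: 46.0
```

```bash
python3 -m jog '[[[2,0,0,0,0,0,0.3],[0,0,3,0,0,0,0.3],[0,0,0,0,0,0,0.3]]]'
python3 -m jog '[[[0,0,2,0,0,0,0.3],[0,0,0,0,0,0,0.3]]]'
python3 -m jog '[[[0,0,2,0,0,0,0.3],[0,0,0,0,0,0,0.3]]]'
```

```text
clock: 9.5
position: [0.4617, 0.2441, 0.0877]
tool_rot: [-3.141, -0.0, -2.962]
force: [-0.2, 0.3, -1.8]
grip_width: 0.0656
finger_force: 46.0
clock: 9.7
position: [0.4618, 0.2442, 0.0857]
tool_rot: [-3.141, -0.0, -2.962]
force: [-0.1, -0.4, -2.1]
grip_width: 0.0649
finger_force: 46.0
clock: 9.9
position: [0.4618, 0.2442, 0.0837]
tool_rot: [-3.141, -0.0, -2.962]
force: [-0.6, -0.4, -0.8]
grip_width: 0.0653
finger_force: 46.0
```

```bash
python3 -m jog '[[[0,0,1,0,0,0,0.3],[0,0,0,0,0,0,1],[0,0,0,0,0,0,1],[0,0,-10,0,0,0,1],[0,0,-30,0,0,0,1]]]'
python3 -m jog '[[[0,0,-40,0,0,0,1],[0,0,-35,0,0,0,1],[0,0,0,0,0,0.14,1],[0,0,0,0,0,0.14,1],[0,0,0,0,0,0.14,1]]]'
python3 - <<'E'
from h import *
goto(.627,.268,-.24,.2)
f=bot.grab_frame("top")
T=(.104,.066,.012,.049)
print(fit(f,"tray_four",(.461,.244),.18,T), [np.round(d["xyz"],4) for d in bot.spot_point("tray_four",f)])
E
```

```text
clock: 10.4
position: [0.461, 0.2437, 0.1222]
tool_rot: [-3.14, -0.003, -2.962]
force: [0.2, 0.3, 1.0]
grip_width: 0.0852
finger_force: 0.0
clock: 10.9
position: [0.462, 0.2442, 0.1991]
tool_rot: [3.14, 0.001, 2.895]
force: [-0.5, 0.4, -0.5]
grip_width: 0.0854
finger_force: 0.0
t 10.9 pos [0.462  0.2442 0.1991] rpy [3.140e+00 1.000e-03 2.895e+00] q7 0.79 | wz -0.007 alt 3.135 then tx,ty,tz -154.7 62.3 -0.9 grip 0.0854
(array([0.4599, 0.2398, 0.1439]), np.float64(0.642)) [array([0.468 , 0.2439, 0.0107]), array([ 0.3277,  0.1181, -0.0021])]
```

```bash
python3 -m jog '[[[-30,12,0,0,0,0,1],[-40,16,0,0,0,0,1],[-40,16,0,0,0,0,1],[-40,16,0,0,0,0,1],[-5,2,0,0,0,0,1]]]'
python3 -m jog '[[[0,0,0,0,0,0,1],[0,0,0,0,0,0,1]]]'
python3 - <<'E'
from h import *
goto(.627,.268,-.24,.081)
f=bot.grab_frame("top");g=bot.grab_frame("scene")
T=(.104,.066,.005,.04)
print(fit(g,"tray_two",(.627,.267),-.24,T),fit(f,"tray_two",(.627,.267),-.24,T))
for k in (f,g): print([np.round(d["xyz"],4) for d in bot.spot_point("tray_two",k)])
print(fit(g,"tray_four",(.461,.244),.18,(.104,.066,.014,.049)))
save(f,"t3.png",(90,80,240,230),4)
E
```

```text
clock: 11.55
position: [0.6308, 0.2668, 0.1977]
tool_rot: [3.141, 0.002, 2.903]
force: [-0.7, -0.6, -1.0]
grip_width: 0.0852
finger_force: 0.0
clock: 11.75
position: [0.6263, 0.2673, 0.1978]
tool_rot: [-3.141, -0.001, 2.903]
force: [-0.0, 0.2, 1.0]
grip_width: 0.0854
finger_force: 0.0
t 11.8 pos [0.6263 0.2673 0.1978] rpy [-3.141e+00 -1.000e-03  2.903e+00] q7 0.9 | wz 0.001 alt -3.14 then tx,ty,tz -0.5 0.9 116.8 grip 0.0854
(array([ 0.6313,  0.2699, -0.1816]), np.float64(0.905)) (array([ 0.624 ,  0.2666, -0.267 ]), np.float64(0.771))
[array([0.6296, 0.2698, 0.0018])]
[array([ 0.6248,  0.2702, -0.0009])]
(array([0.4996, 0.217 , 0.6066]), np.float64(0.357))
```

View pics/t3.png

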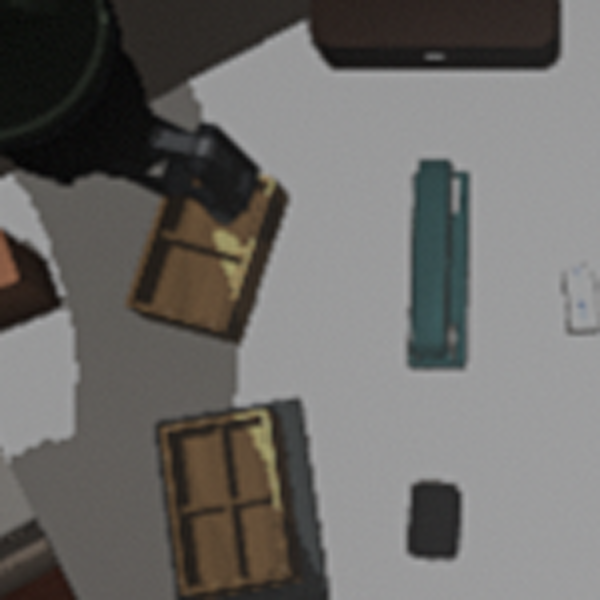

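tray_four sits parallel on the base at (230,500) and tray_two is under the gripper at (205,260). Descending and gripping.

```bash
python3 -m jog '[[[-1,2,25,0,0,0,1],[0,0,30,0,0,0,1],[0,0,30,0,0,0,1],[0,0,20,0,0,0,1],[0,0,13,0,0,0,1]]]' 40
python3 -m jog '[[[0,0,0,0,0,0,1],[0,0,0,0,0,0,0.6],[0,0,0,0,0,0,0.5],[0,0,0,0,0,0,0.3],[0,0,0,0,0,0,0.3]]]' 40
python3 -m jog '[[[0,0,0,0,0,0,0.3],[0,0,0,0,0,0,0.3]]]'
```

```text
clock: 12.6
position: [0.628, 0.269, 0.0783]
tool_rot: [-3.141, -0.001, 2.901]
force: [-0.9, -0.3, 0.1]
grip_width: 0.0854
finger_force: 0.0
clock: 13.1
position: [0.6293, 0.2694, 0.0814]
tool_rot: [3.14, 0.002, 2.901]
force: [-1.6, -0.7, 8.5]
grip_width: 0.0652
finger_force: 45.1
clock: 13.3
position: [0.6293, 0.2694, 0.0814]
tool_rot: [3.14, 0.002, 2.901]
force: [-1.4, -0.8, 7.7]
grip_width: 0.0654
finger_force: 45.1
```

```bash
python3 -m jog '[[[0,0,-10,0,0,0,0.3],[0,0,-30,0,0,0,0.3],[0,0,-40,0,0,0,0.3],[0,0,-40,0,0,0,0.3],[0,0,0,0,0,0,0.3]]]'
python3 - <<'E'
from h import *
goto(.4617,.2441,.18,.15)
f=bot.grab_frame("top");g=bot.grab_frame("scene")
T=(.104,.066,.120,.160)
for k in (f,g): print([np.round(d["xyz"],4) for d in bot.spot_point("tray_two",k)])
print(fit(g,"tray_two",(.629,.269),-.24,T))
for k in (f,g): print([np.round(d["xyz"],4) for d in bot.spot_point("tray_four",k)])
print(fit(f,"tray_four",(.461,.244),.18,(.104,.066,.014,.049)))
E
```

```text
clock: 13.8
position: [0.6307, 0.2698, 0.2066]
tool_rot: [3.136, 0.007, 2.9]
force: [0.4, 0.2, -1.6]
grip_width: 0.0651
finger_force: 45.3
t 13.8 pos [0.6307 0.2698 0.2066] rpy [3.136 0.007 2.9  ] q7 0.9 | wz -0.421 alt 2.72 then tx,ty,tz 170.9 4.9 56.6 grip 0.0651
[array([0.632 , 0.2715, 0.1262])]
[array([0.6262, 0.2688, 0.1238])]
(array([ 0.6381,  0.275 , -0.2764]), np.float64(0.725))
[array([ 0.3285,  0.117 , -0.0011]), array([0.4654, 0.2457, 0.0114])]
[array([3.287e-01, 1.184e-01, 2.000e-04]), array([0.4649, 0.2468, 0.0052])]
(array([0.4595, 0.2411, 0.1673]), np.float64(0.961))
```

```bash
python3 -m jog '[[[0,0,0,0,0,-0.14,0.3],[0,0,0,0,0,-0.14,0.3],[0,0,0,0,0,-0.14,0.3],[20,0,0,0,0,0,0.3],[30,1,0,0,0,0,0.3]]]'
python3 -m jog '[[[30,1,0,0,0,0,0.3],[35,1,0,0,0,0,0.3],[35,2,10,0,0,0,0.3],[21,0,20,0,0,0,0.3],[0,0,20,0,0,0,0.3]]]'
python3 -m jog '[[[0,0,0,0,0,0,0.3],[0,0,0,0,0,0,0.3]]]'
python3 - <<'E'
from h import *
goto(.4617,.2441,.18,.125)
E
```

```text
clock: 14.7
position: [0.5793, 0.2606, 0.199]
tool_rot: [-3.141, -0.0, -2.963]
force: [0.2, 0.6, -1.3]
grip_width: 0.0658
finger_force: 45.1
clock: 15.2
position: [0.4571, 0.2433, 0.1495]
tool_rot: [-3.141, -0.001, -2.961]
force: [2.2, -0.2, -1.9]
grip_width: 0.0653
finger_force: 45.1
clock: 15.4
position: [0.4598, 0.2436, 0.15]
tool_rot: [-3.141, -0.0, -2.963]
force: [-0.2, 0.0, -1.1]
grip_width: 0.0655
finger_force: 45.1
t 15.4 pos [0.4598 0.2436 0.15  ] rpy [-3.141 -0.    -2.963] q7 1.12 | wz -0.001 alt 3.141 then tx,ty,tz -1.9 0.1 25.0 grip 0.0655
```

```bash
python3 -m jog '[[[-2,0,5,0,0,0,0.3],[0,0,8,0,0,0,0.3],[0,0,4,0,0,0,0.3],[0,0,0,0,0,0,0.3]]]'
python3 -m jog '[[[0,0,2,0,0,0,0.3],[0,0,2,0,0,0,0.3],[0,0,0,0,0,0,0.3]]]'
python3 -m jog '[[[0,0,2,0,0,0,0.3],[0,0,0,0,0,0,0.3]]]'
python3 -m jog '[[[0,0,1,0,0,0,0.3],[0,0,0,0,0,0,0.3]]]'
```

```text
clock: 15.8
position: [0.4613, 0.2438, 0.1323]
tool_rot: [-3.141, -0.001, -2.963]
force: [0.2, 0.3, -1.7]
grip_width: 0.0654
finger_force: 45.2
clock: 16.1
position: [0.4614, 0.2439, 0.1288]
tool_rot: [-3.142, -0.0, -2.962]
force: [-0.3, -0.4, -1.9]
grip_width: 0.0653
finger_force: 45.2
clock: 16.3
position: [0.4616, 0.244, 0.1268]
tool_rot: [3.142, 0.0, -2.962]
force: [1.0, -0.1, -2.0]
grip_width: 0.0655
finger_force: 45.3
clock: 16.5
position: [0.4615, 0.244, 0.1259]
tool_rot: [3.142, 0.0, -2.962]
force: [0.3, 0.9, -0.8]
grip_width: 0.0654
finger_force: 45.3
```

```bash
python3 -m jog '[[[0,0,0.5,0,0,0,0.3],[0,0,0,0,0,0,1],[0,0,0,0,0,0,1],[0,0,-10,0,0,0,1],[0,0,-30,0,0,0,1]]]'
python3 -m jog '[[[0,0,-40,0,0,0,1],[0,-20,-25,0,0,0.03,1],[0,-40,0,0,0,0,1],[0,-40,0,0,0,0,1],[0,-40,0,0,0,0,1]]]'
python3 - <<'E'
from h import *
f=bot.grab_frame("top");g=bot.grab_frame("scene")
goto(.620,-.305,.15,.2)
for k in (f,g): print([np.round(d["xyz"],4) for d in bot.spot_point("tray_two",k)])
save(g,"s4.png",(150,90,350,240),4)
E
```

```text
clock: 17.0
position: [0.4605, 0.2434, 0.1646]
tool_rot: [-3.14, -0.004, -2.962]
force: [0.8, -0.1, 0.2]
grip_width: 0.0851
finger_force: 0.0
clock: 17.5
position: [0.4829, 0.1042, 0.2315]
tool_rot: [3.141, 0.001, -2.992]
force: [0.9, 0.2, -0.1]
grip_width: 0.0855
finger_force: 0.0
t 17.6 pos [0.4833 0.1005 0.2313] rpy [-3.14   0.    -2.999] q7 1.38 | wz -0.007 alt 3.134 then tx,ty,tz -74.5 -421.4 31.3 grip 0.0854
[array([ 0.4608, -0.2662,  0.0032])]
[array([ 0.6008,  0.0332, -0.0031]), array([0.457 , 0.2425, 0.0425])]
```

View pics/s4.png

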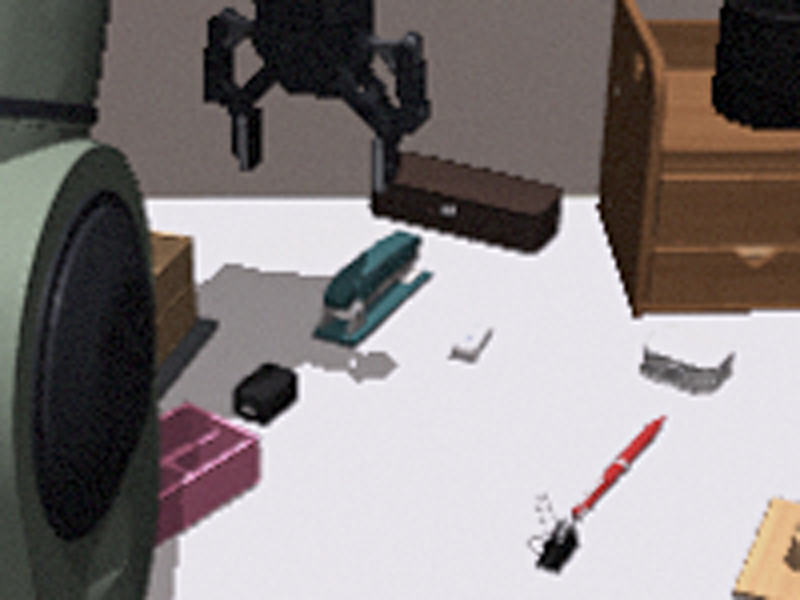

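The stack, two trays high on the base, shows at (175,300). The stapler at (370,290) and the eraser at (472,345) haven't moved. On to tray_open.

```bash
python3 -m jog '[[[-7,-38,0,0,0,0,1],[-7,-40,0,0,0,0,1],[-7,-40,0,0,0,0,1],[-7,-40,0,0,0,0,1],[-7,-40,0,0,0,0,1]]]'
python3 -m jog '[[[-7,-40,5,0,0,0,1],[-7,-40,10,0,0,0,1],[-7,-40,10,0,0,0,1],[-7,-40,6,0,0,0,1],[-7,-40,0,0,0,0,1]]]'
python3 -m jog '[[[-4,-23,0,0,0,0,1],[0,0,0,0,0,0,1],[0,0,0,0,0,0,1]]]'
python3 - <<'E'
from h import *
f=bot.grab_frame("top");g=bot.grab_frame("scene")
goto(.620,-.305,.15,.081)
T=(.104,.066,.005,.04)
for k in (f,g): print(fit(k,"tray_open",(.620,-.305),.15,T),[np.round(d["xyz"],4) for d in bot.spot_point("tray_open",k)])
E
```

```text
clock: 18.2
position: [0.5476, -0.0851, 0.2308]
tool_rot: [3.141, 0.0, -2.99]
force: [0.8, -0.3, 0.6]
grip_width: 0.0854
finger_force: 0.0
clock: 18.7
position: [0.612, -0.2773, 0.1987]
tool_rot: [3.14, -0.001, -2.991]
force: [1.2, 1.8, -0.1]
grip_width: 0.0851
finger_force: 0.0
clock: 19.0
position: [0.6191, -0.2985, 0.1992]
tool_rot: [3.141, -0.0, -2.992]
force: [-0.2, 0.2, -0.5]
grip_width: 0.0854
finger_force: 0.0
t 19.1 pos [ 0.6191 -0.2977  0.1995] rpy [ 3.141  0.    -2.99 ] q7 2.1 | wz 0.001 alt -3.14 then tx,ty,tz 0.2 -7.3 118.5 grip 0.0855
(array([ 0.6183, -0.3051,  0.1831]), np.float64(0.784)) [array([ 0.6232, -0.2966,  0.0016])]
(array([ 0.6224, -0.304 ,  0.1495]), np.float64(0.952)) [array([ 0.6195, -0.3054,  0.0008])]
```

```bash
python3 -m jog '[[[-1.5,-7,25,0,0,0,1],[0,0,30,0,0,0,1],[0,0,30,0,0,0,1],[0,0,20,0,0,0,1],[0,0,12,0,0,0,1]]]' 40
python3 -m jog '[[[0,0,0,0,0,0,1],[0,0,0,0,0,0,0.6],[0,0,0,0,0,0,0.5],[0,0,0,0,0,0,0.3],[0,0,0,0,0,0,0.3]]]' 40
python3 -m jog '[[[0,0,0,0,0,0,0.3],[0,0,0,0,0,0,0.3]]]'
python3 -m jog '[[[0,0,-10,0,0,0,0.3],[0,0,-30,0,0,0,0.3],[0,0,-40,0,0,0,0.3],[0,0,-40,0,0,0,0.3],[0,0,-40,0,0,0,0.3]]]'
python3 - <<'E'
from h import *
f=bot.grab_frame("top");g=bot.grab_frame("scene")
goto(.4617,.2441,.18,.18)
for k in (f,g): print([np.round(d["xyz"],4) for d in bot.spot_point("tray_open",k)])
E
```

```text
clock: 19.8
position: [0.6206, -0.3058, 0.0807]
tool_rot: [3.141, -0.002, -2.992]
force: [0.7, -0.3, 0.9]
grip_width: 0.0852
finger_force: 0.0
clock: 20.3
position: [0.6218, -0.3067, 0.0839]
tool_rot: [-3.141, 0.002, -2.992]
force: [-0.5, 0.5, 7.9]
grip_width: 0.0651
finger_force: 45.4
clock: 20.5
position: [0.6218, -0.3067, 0.0839]
tool_rot: [-3.141, 0.002, -2.992]
force: [-0.6, -0.1, 8.0]
grip_width: 0.0655
finger_force: 45.4
clock: 21.0
position: [0.6209, -0.3064, 0.2451]
tool_rot: [-3.141, 0.001, -2.993]
force: [-0.4, -0.5, -1.1]
grip_width: 0.0651
finger_force: 45.1
t 21.1 pos [ 0.6228 -0.3075  0.2494] rpy [-3.137  0.008 -2.993] q7 2.11 | wz -0.031 alt 3.11 then tx,ty,tz 59.7 571.5 69.4 grip 0.0653
[array([ 0.6221, -0.3021,  0.1616])]
[array([ 0.6191, -0.3112,  0.169 ])]
```

```bash
python3 -m jog '[[[4,20,0,0,0,-0.031,0.3],[4,36,0,0,0,0,0.3],[4,40,0,0,0,0,0.3],[4,40,0,0,0,0,0.3],[4,40,0,0,0,0,0.3]]]'
python3 -m jog '[[[4,40,0,0,0,0,0.3],[4,40,0,0,0,0,0.3],[4,40,0,0,0,0,0.3],[4,40,0,0,0,0,0.3],[4,40,0,0,0,0,0.3]]]'
python3 -m jog '[[[4,40,0,0,0,0,0.3],[4,40,0,0,0,0,0.3],[4,40,0,0,0,0,0.3],[4,30,0,0,0,0,0.3],[4,20,0,0,0,0,0.3]]]'
python3 -m jog '[[[0,0,0,0,0,0,0.3],[0,0,0,0,0,0,0.3]]]'
python3 - <<'E'
from h import *
goto(.4617,.2441,.18,.18)
E
```

```text
clock: 21.7
position: [0.5692, -0.1351, 0.2413]
tool_rot: [3.141, -0.002, -2.962]
force: [0.9, 0.8, -1.5]
grip_width: 0.065
finger_force: 45.3
clock: 22.2
position: [0.5137, 0.0579, 0.2416]
tool_rot: [-3.142, -0.002, -2.961]
force: [1.8, 0.9, -1.2]
grip_width: 0.0653
finger_force: 45.3
clock: 22.7
position: [0.4634, 0.2223, 0.2415]
tool_rot: [-3.142, -0.002, -2.959]
force: [0.2, 0.2, -1.3]
grip_width: 0.0653
finger_force: 45.3
clock: 22.9
position: [0.4644, 0.22, 0.2417]
tool_rot: [-3.141, -0.001, -2.961]
force: [0.5, 0.3, -1.9]
grip_width: 0.0651
finger_force: 45.3
t 22.9 pos [0.4644 0.22   0.2417] rpy [-3.141e+00 -1.000e-03 -2.961e+00] q7 1.17 | wz 0.001 alt -3.141 then tx,ty,tz -1.7 24.2 61.7 grip 0.0651
```

```bash
python3 -m jog '[[[-2,24,0,0,0,0,0.3],[0,0,20,0,0,0,0.3],[0,0,25,0,0,0,0.3],[0,0,10,0,0,0,0.3],[0,0,0,0,0,0,0.3]]]'
python3 - <<'E'
from h import *
f=bot.grab_frame("top");g=bot.grab_frame("scene")
goto(.4617,.2441,.18,.171)
for k in (f,g): print([np.round(d["xyz"],4) for d in bot.spot_point("tray_open",k)])
E
```

```text
clock: 23.4
position: [0.4622, 0.243, 0.1862]
tool_rot: [-3.14, -0.003, -2.963]
force: [-0.7, 0.2, -1.2]
grip_width: 0.0651
finger_force: 45.2
t 23.5 pos [0.4629 0.2437 0.1879] rpy [-3.141  0.    -2.962] q7 1.12 | wz -0.001 alt 3.141 then tx,ty,tz 1.1 0.6 16.9 grip 0.0652
[array([0.4639, 0.2443, 0.1   ])]
[array([0.4598, 0.243 , 0.1065])]
```

```bash
python3 -m jog '[[[1,0.5,10,0,0,0,0.3],[0,0,7,0,0,0,0.3],[0,0,0,0,0,0,0.3]]]'
python3 -m jog '[[[0,0,2,0,0,0,0.3],[0,0,2,0,0,0,0.3],[0,0,0,0,0,0,0.3]]]'
python3 -m jog '[[[0,0,2,0,0,0,0.3],[0,0,0,0,0,0,0.3]]]'
python3 -m jog '[[[0,0,1.5,0,0,0,0.3],[0,0,0,0,0,0,0.3]]]'
```

```text
clock: 23.9
position: [0.461, 0.2443, 0.1694]
tool_rot: [-3.141, -0.001, -2.961]
force: [-0.6, 0.3, -1.4]
grip_width: 0.0651
finger_force: 45.3
clock: 24.2
position: [0.4614, 0.2445, 0.1662]
tool_rot: [-3.142, -0.0, -2.961]
force: [-0.3, 0.3, -2.5]
grip_width: 0.0655
finger_force: 45.3
clock: 24.4
position: [0.4614, 0.2444, 0.1643]
tool_rot: [-3.142, -0.0, -2.961]
force: [0.3, 0.9, -1.4]
grip_width: 0.0648
finger_force: 45.3
clock: 24.6
position: [0.4615, 0.2446, 0.163]
tool_rot: [3.141, 0.0, -2.961]
force: [-0.5, -0.2, -0.1]
grip_width: 0.0654
finger_force: 45.4
```

```bash
python3 -m jog '[[[0,0,0,0,0,0,1],[0,0,0,0,0,0,1],[0,0,-10,0,0,0,1],[0,0,-30,0,0,0,1],[0,0,-30,0,0,0,1]]]'
python3 -m jog '[[[-20,-30,0,0,0,0,0.7],[-25,-35,0,0,0,0,0.7],[-25,-35,0,0,0,0,0.7],[-25,-35,0,0,0,0,0.7],[0,0,0,0,0,0,0.7]]]'
python3 - <<'E'
from h import *
f=bot.grab_frame("top");g=bot.grab_frame("scene")
goto(.6005,.0325,.16,.16)
for k in (f,g):
  print([np.round(d["xyz"],4) for d in bot.spot_point("eraser",k)],[np.round(d["xyz"],4) for d in bot.spot_point("tray_open",k)])
  for d in bot.trace("eraser",k): print(d["conf"],d["region"].sum(),np.argwhere(d["region"]).mean(0))
save(f,"t5.png",(215,130,265,180),10)
save(f,"t6.png",(100,140,250,250),5)
E
```

```text
clock: 25.1
position: [0.4612, 0.2443, 0.2341]
tool_rot: [-3.141, -0.001, -2.961]
force: [1.2, -0.3, 0.5]
grip_width: 0.0854
finger_force: 0.0
clock: 25.6
position: [0.5823, 0.1235, 0.2336]
tool_rot: [-3.139, 0.002, -2.968]
force: [-0.3, 0.6, -0.3]
grip_width: 0.0596
finger_force: 0.0
t 25.7 pos [0.5794 0.1279 0.2333] rpy [ 3.142  0.    -2.963] q7 1.42 | wz 0.018 alt -3.123 then tx,ty,tz -5.7 -97.6 73.3 grip 0.0601
[array([ 0.6028,  0.0303, -0.0008])] []
[array([ 0.6008,  0.032 , -0.0036]), array([ 0.6444, -0.1224, -0.0022])] [array([0.4596, 0.2462, 0.0797])]
0.63 692 [229.94364162 351.25144509]
```

View pics/t5.png

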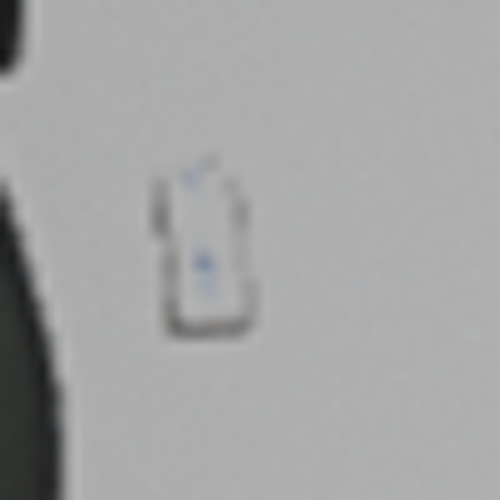

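View pics/t6.png

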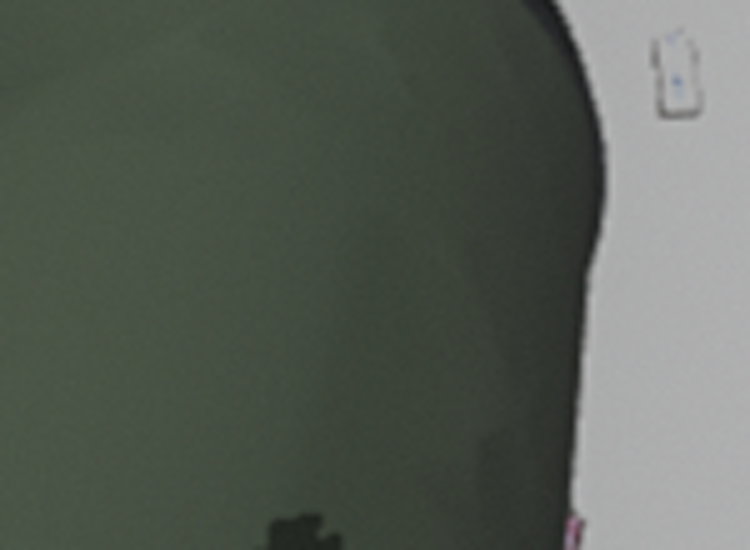

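The eraser is at (205,250) in its crop, leaning about 0.1 rad. The second crop only shows the arm over the stack.

```bash
python3 -m jog '[[[-3,-25,0,0,0,0.07,0.6],[-8,-35,10,0,0,0,0.6],[-5,-33,20,0,0,0,0.6],[0,-4,20,0,0,0,0.6],[0,0,20,0,0,0,0.6]]]'
python3 -m jog '[[[0,0,0,0,0,0,0.6],[0,0,0,0,0,0,0.6]]]'
python3 - <<'E'
from h import *
goto(.6015,.032,.1,.078)
E
```

```text
clock: 26.5
position: [0.6075, 0.0323, 0.1623]
tool_rot: [-3.141, 0.0, -3.035]
force: [0.2, -0.4, -0.2]
grip_width: 0.0515
finger_force: 0.0
clock: 26.7
position: [0.6074, 0.0345, 0.1633]
tool_rot: [-3.141, -0.0, -3.032]
force: [0.4, 0.7, 0.2]
grip_width: 0.0512
finger_force: 0.0
t 26.7 pos [0.6074 0.0345 0.1633] rpy [-3.141 -0.    -3.032] q7 1.53 | wz 0.01 alt -3.132 then tx,ty,tz 6.1 -1.9 85.3 grip 0.0512
```

```bash
python3 -m jog '[[[6,-2,25,0,0,0,0.6],[0,0,25,0,0,0,0.6],[0,0,20,0,0,0,0.6],[0,0,13,0,0,0,0.6],[0,0,0,0,0,0,0.6]]]' 25
python3 -m jog '[[[0,0,0,0,0,0,0.4],[0,0,0,0,0,0,0.1],[0,0,0,0,0,0,0.05],[0,0,0,0,0,0,0.05],[0,0,0,0,0,0,0.05]]]' 25
python3 -m jog '[[[0,0,0,0,0,0,0.05],[0,0,0,0,0,0,0.05]]]'
```

```text
clock: 27.2
position: [0.6014, 0.0321, 0.0794]
tool_rot: [-3.142, -0.001, -3.031]
force: [-0.6, 0.2, -0.9]
grip_width: 0.0513
finger_force: 0.0
clock: 27.7
position: [0.6022, 0.0319, 0.0812]
tool_rot: [-3.142, 0.002, -3.032]
force: [-1.2, 1.2, 7.2]
grip_width: 0.0189
finger_force: 25.2
clock: 27.9
position: [0.6022, 0.0319, 0.0812]
tool_rot: [3.142, 0.002, -3.031]
force: [-1.1, 0.0, 7.4]
grip_width: 0.0189
finger_force: 25.2
```

```bash
python3 -m jog '[[[0,0,-15,0,0,0,0.05],[0,0,-30,0,0,0,0.05],[0,0,-40,0,0,0,0.05],[0,0,-45,0,0,0.14,0.05],[0,0,-35,0,0,0.14,0.05]]]'
python3 -m jog '[[[0,0,0,0,0,0.14,0.05],[0,0,0,0,0,0.14,0.05],[0,0,0,0,0,0.14,0.05],[0,0,0,0,0,0.14,0.05],[0,0,0,0,0,0.14,0.05]]]'
python3 -m jog '[[[0,0,0,0,0,0.14,0.05],[0,0,0,0,0,0.14,0.05],[0,0,0,0,0,0.14,0.05],[0,0,0,0,0,0.10,0.05],[0,0,0,0,0,0,0.05]]]'
python3 - <<'E'
from h import *
goto(.4617,.2441,.18+np.pi/2,.2)
E
```

```text
clock: 28.4
position: [0.6018, 0.0317, 0.2491]
tool_rot: [3.14, 0.002, 2.966]
force: [1.0, 0.4, 0.8]
grip_width: 0.0191
finger_force: 24.5
clock: 28.9
position: [0.6016, 0.0319, 0.2465]
tool_rot: [3.14, 0.0, 2.266]
force: [-0.0, 0.8, -0.7]
grip_width: 0.0187
finger_force: 24.5
clock: 29.4
position: [0.6016, 0.0322, 0.2461]
tool_rot: [3.141, -0.001, 1.75]
force: [-1.3, 0.2, -0.1]
grip_width: 0.019
finger_force: 24.5
t 29.4 pos [0.6016 0.0322 0.2461] rpy [ 3.141e+00 -1.000e-03  1.750e+00] q7 0.29 | wz -0.001 alt 3.141 then tx,ty,tz 233.5 -99.7 46.1 grip 0.019
```

```bash
python3 -m jog '[[[23,-10,0,0,0,0,0.05],[35,-15,0,0,0,0,0.05],[35,-15,0,0,0,0,0.05],[35,-15,0,0,0,0,0.05],[35,-15,0,0,0,0,0.05]]]'
python3 -m jog '[[[35,-15,0,0,0,0,0.05],[35,-15,10,0,0,0,0.05],[0,0,15,0,0,0,0.05],[0,0,15,0,0,0,0.05],[0,0,0,0,0,0,0.05]]]'
python3 - <<'E'
from h import *
goto(.4617,.2441,.18+np.pi/2,.175)
g=bot.grab_frame("scene"); f=bot.grab_frame("top")
print([np.round(d["xyz"],4) for d in bot.spot_point("eraser",g)],[np.round(d["xyz"],4) for d in bot.spot_point("tray_open",g)])
im=np.hstack([g["img"][100:250,100:250],f["img"][120:270,80:230]]); save(dict(img=im),"m7.png",None,2.6)
E
```

```text
clock: 29.9
position: [0.5024, 0.1808, 0.2458]
tool_rot: [3.141, -0.001, 1.755]
force: [-0.3, 0.4, -0.8]
grip_width: 0.0193
finger_force: 24.5
clock: 30.4
position: [0.4606, 0.2431, 0.2044]
tool_rot: [-3.14, 0.0, 1.755]
force: [0.7, -0.1, 0.1]
grip_width: 0.019
finger_force: 24.5
t 30.4 pos [0.4606 0.2431 0.2044] rpy [-3.14   0.     1.755] q7 -0.13 | wz 0.005 alt -3.137 then tx,ty,tz 0.8 1.2 29.4 grip 0.019
[array([0.4586, 0.2426, 0.0428]), array([0.4594, 0.2451, 0.1238])] [array([0.4598, 0.2423, 0.0791])]
```

View pics/m7.png

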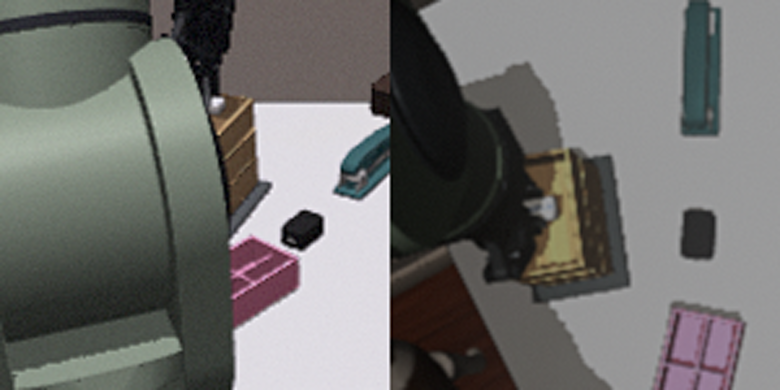

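The trays are nested (left view, (240,150)) and the eraser is over the open tray (right view, (540,207)). Lowering and releasing.

```bash
python3 -m jog '[[[1,1,12,0,0,0,0.05],[0,0,12,0,0,0,0.05],[0,0,6,0,0,0,0.05],[0,0,3,0,0,0,0.05],[0,0,0,0,0,0,0.05]]]'
python3 -m jog '[[[0,0,0,0,0,0,0.45],[0,0,0,0,0,0,0.45],[0,0,0,0,0,0,0.45],[0,0,-10,0,0,0,0.45],[0,0,-25,0,0,0,0.45]]]'
python3 -m jog '[[[0,0,-30,0,0,0,0.45],[0,0,-20,0,0,-0.14,0.45],[0,0,0,0,0,-0.14,0.45],[0,0,0,0,0,-0.14,0.45],[0,0,0,0,0,-0.14,0.45]]]'
python3 -m jog '[[[0,0,0,0,0,-0.14,0.45],[0,0,0,0,0,-0.14,0.45],[0,0,0,0,0,-0.14,0.45],[0,0,0,0,0,-0.14,0.45],[0,0,0,0,0,-0.14,0.45]]]'
python3 - <<'E'
from h import *
goto(.46,-.04,.073,.25)
E
```

```text
clock: 31.1
position: [0.462, 0.244, 0.1713]
tool_rot: [-3.141, 0.001, 1.752]
force: [0.0, 0.3, 0.7]
grip_width: 0.0191
finger_force: 24.5
clock: 31.6
position: [0.4615, 0.2438, 0.2067]
tool_rot: [-3.139, 0.001, 1.752]
force: [0.1, -0.2, 1.1]
grip_width: 0.0383
finger_force: 0.0
clock: 32.1
position: [0.4622, 0.2442, 0.258]
tool_rot: [3.141, 0.0, 2.318]
force: [1.1, -0.6, 0.4]
grip_width: 0.0384
finger_force: 0.0
clock: 32.6
position: [0.4622, 0.244, 0.2578]
tool_rot: [3.142, 0.001, 3.017]
force: [0.8, 0.4, 0.7]
grip_width: 0.0383
finger_force: 0.0
t 32.6 pos [0.4622 0.244  0.2578] rpy [3.142e+00 1.000e-03 3.017e+00] q7 0.9 | wz -0.197 alt 2.944 then tx,ty,tz 22.9 -283.1 7.8 grip 0.0383
```

```bash
python3 -m jog '[[[0,0,0,0,0,-0.1,0.45],[0,0,0,0,0,-0.097,0.45],[3,-26,0,0,0,0,0.45],[3,-40,0,0,0,0,0.45],[3,-40,0,0,0,0,0.45]]]'
python3 -m jog '[[[3,-40,0,0,0,0,0.45],[3,-40,0,0,0,0,0.45],[3,-40,0,0,0,0,0.45],[3,-40,0,0,0,0,0.45],[3,-40,0,0,0,0,0.45]]]'
python3 -m jog '[[[3,-40,0,0,0,0,0.45],[3,-40,10,0,0,0,0.45],[3,-40,15,0,0,0,0.45],[3,-40,15,0,0,0,0.45],[3,0,15,0,0,0,0.45]]]'
python3 -m jog '[[[0,0,0,0,0,0,0.45],[0,0,0,0,0,0,0.45]]]'
python3 - <<'E'
from h import *
g=bot.grab_frame("scene"); f=bot.grab_frame("top")
goto(.458,-.264,.073,.16)
for k in (f,g): print(fit(k,"lid",(.458,-.264),.073,(.104,.066,.005,.011)),[np.round(d["xyz"],4) for d in bot.spot_point("lid",k)],[np.round(d["xyz"],4) for d in bot.spot_point("eraser",k)],[np.round(d["xyz"],4) for d in bot.spot_point("tray_open",k)])
im=np.hstack([g["img"][100:250,130:280],f["img"][120:270,80:230]]); save(dict(img=im),"m8.png",None,2.6)
E
```

```text
clock: 33.1
position: [0.4601, 0.1367, 0.2576]
tool_rot: [-3.141, 0.001, -3.074]
force: [1.4, -1.5, -0.5]
grip_width: 0.0385
finger_force: 0.0
clock: 33.6
position: [0.4585, -0.0645, 0.2578]
tool_rot: [-3.141, 0.001, -3.075]
force: [0.5, -0.5, 0.4]
grip_width: 0.0384
finger_force: 0.0
clock: 34.1
position: [0.4539, -0.2285, 0.2022]
tool_rot: [-3.139, 0.001, -3.08]
force: [0.9, 1.5, 0.3]
grip_width: 0.0387
finger_force: 0.0
clock: 34.3
position: [0.4547, -0.2229, 0.2026]
tool_rot: [3.142, 0.0, -3.074]
force: [0.2, 0.5, -0.2]
grip_width: 0.0384
finger_force: 0.0
t 34.4 pos [ 0.4551 -0.2227  0.203 ] rpy [-3.141e+00  1.000e-03 -3.073e+00] q7 2.08 | wz -0.004 alt 3.137 then tx,ty,tz 0.1 -41.4 43.0 grip 0.0384
(array([ 0.4561, -0.2651,  0.1072]), np.float64(0.492)) [array([ 0.458 , -0.2653,  0.0022])] [array([0.4612, 0.2444, 0.0868])] [array([0.4626, 0.2476, 0.0779])]
(array([ 0.4595, -0.2644,  0.0681]), np.float64(0.948)) [array([ 0.4576, -0.2633, -0.0016]), array([0.4599, 0.2432, 0.0805]), array([ 0.6205,  0.1245, -0.0015])] [] [array([0.46  , 0.2421, 0.0807])]
```

View pics/m8.png

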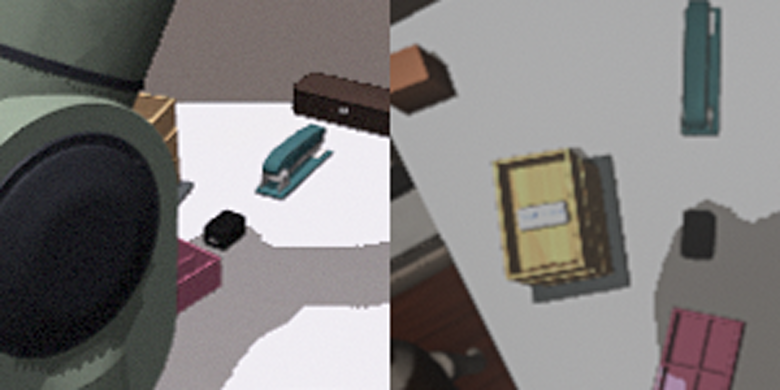

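The right view shows the stack nested with the eraser flat in the middle of the open tray at (540,215). Next, the lid.

```bash
python3 -m jog '[[[0,-20,0,0,0,0,0.5],[0,-21,20,0,0,0,0.5],[0,0,20,0,0,0,0.5],[0,0,0,0,0,0,0.5],[0,0,0,0,0,0,0.5]]]' 40
python3 - <<'E'
from h import *
goto(.458,-.264,.073,.0875)
E
```

```text
clock: 35.3
position: [0.4572, -0.264, 0.1621]
tool_rot: [3.141, -0.001, -3.074]
force: [-0.5, -0.8, 0.4]
grip_width: 0.043
finger_force: 0.0
t 35.3 pos [ 0.4572 -0.264   0.1621] rpy [ 3.141e+00 -1.000e-03 -3.074e+00] q7 2.17 | wz -0.006 alt 3.136 then tx,ty,tz -0.8 -0.1 74.6 grip 0.043
```

```bash
python3 -m jog '[[[-1,0,20,0,0,0,0.5],[0,0,25,0,0,0,0.5],[0,0,20,0,0,0,0.5],[0,0,9,0,0,0,0.5],[0,0,0,0,0,0,0.5]]]'
python3 -m jog '[[[0,0,0,0,0,0,0.3],[0,0,0,0,0,0,0.1],[0,0,0,0,0,0,0],[0,0,0,0,0,0,0],[0,0,0,0,0,0,0]]]' 40
python3 -m jog '[[[0,0,0,0,0,0,0],[0,0,0,0,0,0,0]]]'
python3 -m jog '[[[0,0,-10,0,0,0,0],[0,0,-30,0,0,0,0],[0,0,-45,0,0,0,0],[0,0,-45,0,0,0,0],[0,0,-40,0,0,-0.1,0]]]'
python3 - <<'E'
from h import *
f=bot.grab_frame("top");g=bot.grab_frame("scene")
goto(.4617,.2441,.18,.25)
for k in (f,g): print([np.round(d["xyz"],4) for d in bot.spot_point("lid",k)])
E
```

```text
clock: 35.8
position: [0.4583, -0.2639, 0.0879]
tool_rot: [3.141, -0.001, -3.074]
force: [0.6, 0.2, 1.0]
grip_width: 0.0428
finger_force: 0.0
clock: 36.3
position: [0.4587, -0.2644, 0.0891]
tool_rot: [-3.141, 0.001, -3.074]
force: [-1.0, 1.4, 8.0]
grip_width: 0.013
finger_force: 39.3
clock: 36.5
position: [0.4588, -0.2644, 0.0891]
tool_rot: [-3.141, 0.002, -3.074]
force: [-1.3, 0.8, 9.1]
grip_width: 0.0128
finger_force: 39.3
clock: 37.0
position: [0.458, -0.2641, 0.2612]
tool_rot: [-3.14, 0.001, -2.974]
force: [0.3, -0.4, -0.7]
grip_width: 0.0129
finger_force: 39.3
t 37.1 pos [ 0.4596 -0.2651  0.2639] rpy [-3.137  0.007 -2.971] q7 2.23 | wz -0.01 alt 3.132 then tx,ty,tz -93.3 500.6 13.9 grip 0.0128
[array([ 0.4581, -0.2668,  0.1727])]
[array([ 0.4562, -0.263 ,  0.1759])]
```

```bash
python3 -m jog '[[[-7,20,0,0,0,-0.01,0],[-7,35,0,0,0,0,0],[-7,38,0,0,0,0,0],[-7,38,0,0,0,0,0],[-7,38,0,0,0,0,0]]]'
python3 -m jog '[[[-7,38,0,0,0,0,0],[-7,38,0,0,0,0,0],[-7,38,0,0,0,0,0],[-7,38,0,0,0,0,0],[-7,38,0,0,0,0,0]]]'
python3 -m jog '[[[-7,38,0,0,0,0,0],[-7,38,0,0,0,0,0],[-5,30,0,0,0,0,0],[-4,20,0,0,0,0,0],[0,0,0,0,0,0,0]]]'
python3 -m jog '[[[0,0,0,0,0,0,0]]]'
python3 - <<'E'
from h import *
goto(.4617,.2441,.18,.22)
E
```

```text
clock: 37.7
position: [0.4623, -0.0902, 0.2571]
tool_rot: [3.141, -0.002, -2.965]
force: [1.2, 0.9, -0.4]
grip_width: 0.0129
finger_force: 39.3
clock: 38.2
position: [0.4633, 0.1029, 0.2572]
tool_rot: [-3.141, -0.002, -2.965]
force: [1.6, -0.1, -0.1]
grip_width: 0.0131
finger_force: 39.3
clock: 38.7
position: [0.4636, 0.2322, 0.2569]
tool_rot: [3.141, -0.002, -2.961]
force: [-0.9, -0.3, -0.2]
grip_width: 0.0131
finger_force: 39.3
clock: 38.8
position: [0.464, 0.2293, 0.2571]
tool_rot: [-3.141, -0.002, -2.964]
force: [0.2, -0.3, -0.0]
grip_width: 0.0131
finger_force: 39.3
t 38.8 pos [0.464  0.2293 0.2571] rpy [-3.141e+00 -2.000e-03 -2.964e+00] q7 1.18 | wz -0.003 alt 3.139 then tx,ty,tz -0.4 15.0 37.1 grip 0.0131
```

```bash
python3 -m jog '[[[0,15,0,0,0,0,0],[0,0,18,0,0,0,0],[0,0,18,0,0,0,0],[0,0,5,0,0,0,0],[0,0,0,0,0,0,0]]]'
python3 -m jog '[[[0,0,0,0,0,0,0],[0,0,0,0,0,0,0]]]'
python3 - <<'E'
from h import *
goto(.4617,.2441,.18,.210)
f=bot.grab_frame("top");g=bot.grab_frame("scene")
for k in (f,g): print([np.round(d["xyz"],4) for d in bot.spot_point("lid",k)],[np.round(d["xyz"],4) for d in bot.spot_point("tray_open",k)])
E
```

```text
clock: 39.3
position: [0.4616, 0.244, 0.2164]
tool_rot: [-3.141, -0.001, -2.965]
force: [-0.4, 0.2, -0.4]
grip_width: 0.0136
finger_force: 39.3
clock: 39.5
position: [0.4622, 0.2444, 0.2176]
tool_rot: [3.141, 0.001, -2.965]
force: [0.4, 0.7, -0.0]
grip_width: 0.0131
finger_force: 39.3
t 39.5 pos [0.4622 0.2444 0.2176] rpy [ 3.141e+00  1.000e-03 -2.965e+00] q7 1.15 | wz -0.003 alt 3.138 then tx,ty,tz 0.5 -0.2 7.6 grip 0.0131
[array([0.4613, 0.2439, 0.1285])] [array([0.4622, 0.2452, 0.0802])]
[array([0.458 , 0.2468, 0.1261])] [array([0.4572, 0.2408, 0.0777])]
```

```bash
python3 -m jog '[[[0,0,5,0,0,0,0],[0,0,3,0,0,0,0],[0,0,0,0,0,0,0]]]'
python3 -m jog '[[[0,0,2,0,0,0,0],[0,0,2,0,0,0,0],[0,0,0,0,0,0,0]]]'
python3 -m jog '[[[0,0,1.5,0,0,0,0],[0,0,0,0,0,0,0]]]'
python3 -m jog '[[[0,0,1.5,0,0,0,0],[0,0,0,0,0,0,0]]]'
```

```text
clock: 40.1
position: [0.4616, 0.2442, 0.2083]
tool_rot: [-3.141, -0.001, -2.964]
force: [1.1, 0.7, -0.5]
grip_width: 0.013
finger_force: 39.3
clock: 40.4
position: [0.4618, 0.2443, 0.2046]
tool_rot: [-3.141, -0.0, -2.964]
force: [-0.1, 0.3, -1.6]
grip_width: 0.0132
finger_force: 39.3
clock: 40.6
position: [0.4619, 0.2443, 0.2033]
tool_rot: [-3.142, -0.0, -2.964]
force: [-0.5, 0.1, -0.6]
grip_width: 0.0131
finger_force: 39.4
clock: 40.8
position: [0.462, 0.2444, 0.2031]
tool_rot: [3.141, 0.001, -2.965]
force: [-6.0, -3.0, 24.5]
grip_width: 0.0131
finger_force: 42.9
```

```bash
python3 -m jog '[[[0,0,-1.4,0,0,0,0],[0,0,0,0,0,0,0],[0,0,0,0,0,0,0.5],[0,0,0,0,0,0,0.5],[0,0,0,0,0,0,0.5]]]'
python3 -m jog '[[[0,0,-10,0,0,0,0.5],[0,0,-25,0,0,0,0.5],[0,0,-30,0,0,0,0.5],[0,-30,0,0,0,0,0.5],[0,-40,0,0,0,0,0.5]]]'
python3 -m jog '[[[0,-40,0,0,0,0,0.5],[0,-40,0,0,0,0,0.5],[0,-40,0,0,0,0,0.5],[0,-40,0,0,0,0,0.5],[0,-40,0,0,0,0,0.5]]]'
python3 -m jog '[[[0,-40,0,0,0,0,0.5],[0,-40,0,0,0,0,0.5],[0,-40,0,0,0,0,0.5],[0,0,0,0,0,0,0.5],[0,0,0,0,0,0,0.5]]]'
python3 - <<'E'
from h import *
f=bot.grab_frame("top");g=bot.grab_frame("scene")
for n in ("lid","tray_open","tray_two","tray_four","stapler","earbud_case"):
  for k in (f,g): print(n,[np.round(d["xyz"],4) for d in bot.spot_point(n,k)])
im=np.hstack([g["img"][90:240,120:270],f["img"][120:270,80:230]]); save(dict(img=im),"m9.png",None,2.6)
E
```

```text
clock: 41.3
position: [0.4618, 0.2443, 0.2032]
tool_rot: [-3.142, -0.0, -2.964]
force: [-0.5, -0.2, 0.2]
grip_width: 0.0423
finger_force: 0.0
clock: 41.8
position: [0.4743, 0.1762, 0.2698]
tool_rot: [3.14, 0.002, -2.961]
force: [-0.4, -0.9, -0.6]
grip_width: 0.0429
finger_force: 0.0
clock: 42.3
position: [0.5096, -0.0231, 0.2691]
tool_rot: [3.142, 0.001, -2.964]
force: [0.0, 0.2, 0.4]
grip_width: 0.0427
finger_force: 0.0
clock: 42.8
position: [0.5305, -0.1403, 0.2687]
tool_rot: [3.142, 0.0, -2.966]
force: [-0.5, 0.6, -0.5]
grip_width: 0.0429
finger_force: 0.0
lid [array([0.4626, 0.2433, 0.1148])]
lid [array([0.4605, 0.2488, 0.1124])]
tray_open [array([0.4645, 0.2473, 0.0806]), array([ 0.6405, -0.1261,  0.0033])]
tray_open [array([0.4606, 0.2428, 0.0785])]
tray_two [array([0.4587, 0.2428, 0.0456]), array([0.4651, 0.2404, 0.1151])]
tray_two []
tray_four [array([0.3264, 0.1187, 0.0019]), array([0.4664, 0.2428, 0.0122])]
tray_four [array([ 0.325 ,  0.1212, -0.0028])]
stapler []
stapler [array([6.193e-01, 1.270e-01, 3.000e-04])]
earbud_case [array([ 6.436e-01, -1.247e-01, -4.000e-04]), array([0.4668, 0.2432, 0.0106])]
earbud_case [array([ 0.6443, -0.1196, -0.0027])]
```

View pics/m9.png

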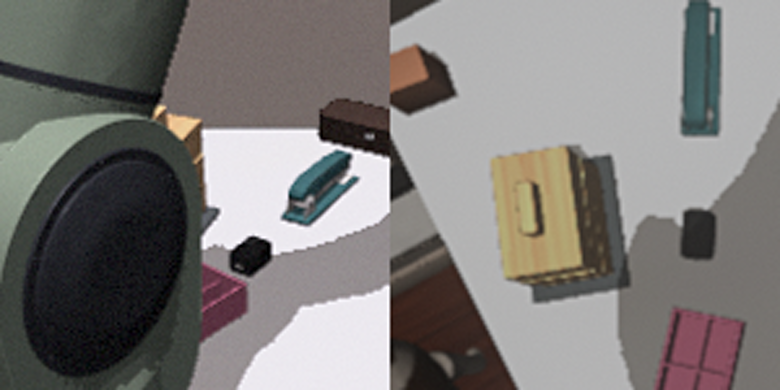

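The lid sits square on the stack (right view, (540,215)), with measured heights of about 0.114, 0.080, 0.045 and 0.010 m. The stapler and earbud case are where they started, so I'm handing in.

```bash
python3 -c "
from workcell import bot; print(bot.job_done())"
```

```text
the job is handed in; nothing more can be done
None
```

The organiser is built and handed in: four-compartment tray, two-compartment tray, open tray with the eraser in it, and the lid seated on top. In the last camera check all four were nested at the right heights, and the stapler and earbud case had not moved; the hand-in gave no verdict.

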